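# Put the mixed-up pen blanks back with their caps

## Robot

A 7-joint arm with a two-finger parallel gripper is mounted at the origin on a cart in front of the work surface, level with it; the furniture and walls round the work are solid. World frame = base frame: x ahead of the robot, y to its left, z up, the work surface at z = 0. Lengths are in mm, angles in rad, forces in N, time in s.
With the tool pointing down it reaches from about 400 to 850 mm from the base axis. Payload 4.5 kg.
Tool frame: the origin (TCP) lies on the mounting face of the last link; the fingertips stand 166 mm ahead of it and the grasp point (between the pads) lies 147 mm ahead of it; z points along the fingers, y is the line along which they close (so a half turn about z gives the same grasp; the last joint's range is limited). The gripper opens to 88 mm and grips with 3 to 60 N. Pads are 18 mm wide; open, the fingers measure 123 mm over their backs; the gripper's body (75 mm by 187 mm) begins 45 mm behind the grasp point.
Start: joints at [-1.089, 0.689, -0.195, 1.565, 0.157, 0.902, -0.215], TCP at [270.596, 563.397, 404.743] pointing down, gripper open.
Joint ranges: [-3.01, 3.01], [-0.46, 2.08], [-1.47, 1.51], [0.13, 2.56], [-1, 4.14], [0.04, 2.09], [-2.66, 2.66]. Speed limits (rad/s): [2.57, 2.57, 3.14, 3.14, 3.14, 3.14, 3.14].

## Interface

Orientations are given as a rotation vector (axis times angle).
In Python, from rig import arm gives the robot as it stands. Calls block until the motion is done:
- arm.move_ptp(position, orientation): joint-space move of the TCP to a pose.
- arm.line_to(position, ori=None, feed=150): straight line of the TCP; ori=None keeps the orientation; feed is the mean speed in mm/s.
- arm.movej(angles): joint-space move.
- arm.open_gripper() and arm.grab(squeeze=None): open the fingers fully, or close them until they stop; squeeze is the grip in N (None keeps the last).
- arm.sleep(seconds).
- arm.solve_ik(position, orientation): joint angles nearest the present ones, or None.
- arm.get_obs(): the state.
- arm.capture(name): name is "scene" or "top" or "wrist"; returns a dict with "image" (480x640x3 uint8, red, green, blue), "camera_matrix" (3x3 intrinsics, pixels), "pose" (4x4, takes a point from camera to world coordinates); the wrist camera has in their place "tool_from_camera" (4x4, takes a point from camera to tool coordinates, whose origin is the TCP and whose axes are the flange's). Camera axes: x right, y up, looking along -z (the intrinsics and any distortion apply to the point x, -y, -z); pixel columns grow to the right and rows downward; lengths in mm; the calibration is good to about 2 mm. A picture is of the moment at which its call begins: read the wrist's pose just before it. There is no depth.
A pose or a line that the arm cannot do raises arm.IKError and nothing moves.
- arm.finish_job(): hands the job in; it is judged then, once.
The state is a dict: "time_s": time; "qpos": joint angles; "qvel": joint speeds; "tau": joint torques, N m; "tool_pos": TCP position; "orientation": TCP orientation; "force": force on the tool from outside, world axes, zero at the start; "torque": the same for the moment, N m; "grip_width": finger opening in mm; "grasp_force": force on a finger pad.
Only numpy, scipy, OpenCV 4.12 (cv2) and the standard library are available. Lean on these libraries where they do the work, as an engineer would, in place of code of your own. Each camera call takes 0.05 s, during which the arm holds its last target. There are 200 camera calls.

## Task

The four pen blanks on the pen-making rack have been put back in each other's lanes. Lay every blank in the lane that carries the finished pen cap of its own material, centred and lying down flat in both notches; the one lane with a bare pin is free for parking a blank meanwhile and ends up empty again.

Things in the scene. Friction and masses are not known exactly. Their poses are not given: they have to be found in the camera images.
- padauk_blank: square pen blank of reddish-brown padauk wood, 19 x 128 x 20 mm (x, y, z), loose; origin at the centre of its underside, y along its length, z up. It lies along a lane of the rack that is not its own; grip it from above across its width at mid-length. Its neighbours lie about 60 mm clear on each side.
- walnut_blank: square pen blank of dark brown walnut, 20 x 122 x 20 mm (x, y, z), loose; origin at the centre of its underside, y along its length, z up. It lies along a lane of the rack that is not its own; grip it from above across its width at mid-length. Its neighbours lie about 60 mm clear on each side.
- maple_blank: square pen blank of pale cream maple, 19 x 136 x 19 mm (x, y, z), loose; origin at the centre of its underside, y along its length, z up. It lies along a lane of the rack that is not its own; grip it from above across its width at mid-length. Its neighbours lie about 60 mm clear on each side.
- blue_blank: square pen blank of blue acrylic, 20 x 126 x 20 mm (x, y, z), loose; origin at the centre of its underside, y along its length, z up. It lies along a lane of the rack that is not its own; grip it from above across its width at mid-length. Its neighbours lie about 60 mm clear on each side.
- padauk_lane: fixed lane whose far pin carries a finished pen cap, 18 x 62 mm with brass trim, of reddish-brown padauk wood. All five lanes are alike, 80 mm apart on one grey board, its top 12 mm above the bench. A lane's origin is on the board's top, below where the middle of a seated blank belongs; x along the lane, away from the robot to the cap; y across; z up.
- walnut_lane: fixed lane whose far pin carries a finished pen cap, 18 x 62 mm with brass trim, of dark brown walnut. In every lane a blank lies in two wooden notches, 14 mm thick, 36 mm before and 36 mm beyond the lane's origin; the notch floors, where a blank's underside rests, are 18 mm above the board; the 58 mm between them are free for the fingers.
- maple_lane: fixed lane whose far pin carries a finished pen cap, 18 x 62 mm with brass trim, of pale cream maple. The notches are 27 mm wide at the floor; their flanks slope out to 47 mm wide at the top, 34 mm above the board, and guide a blank in. Origin and axes as for padauk_lane.
- blue_lane: fixed lane whose far pin carries a finished pen cap, 18 x 62 mm with brass trim, of blue acrylic. In every lane the cap (or bare pin) and its post take up x = 90 to 170 mm from the lane's origin, up to 40 mm above the board. Origin and axes as for padauk_lane.
- empty_lane: fixed lane of the same shape, with a bare steel pin without cap: it belongs to no blank and is free at the start. Its place among the lanes varies. Origin and axes as for padauk_lane.

How it is judged (in metres and radians):
At the end, for the whole second after the job is handed in: Each of the four blanks lies in the lane with the cap of its own material: its middle within 15 mm of the middle of the seat, down on both notch floors (within 5 mm in height, level within 4 degrees), along the lane within 0.15 rad, at rest (horizontal distance between padauk_blank and padauk_lane below 0.015 m and z of padauk_blank in the frame of padauk_lane between 0.013 and 0.023 m and angle between the y axis of padauk_blank and the x axis of padauk_lane, either way round below 0.15 rad and angle between padauk_blank's own y axis and vertical between 1.5 and 1.64 rad and linear speed of each of padauk_blank, walnut_blank, maple_blank, blue_blank below 0.02 m/s and horizontal distance between walnut_blank and walnut_lane below 0.015 m and z of walnut_blank in the frame of walnut_lane between 0.013 and 0.023 m and angle between the y axis of walnut_blank and the x axis of walnut_lane, either way round below 0.15 rad and angle between walnut_blank's own y axis and vertical between 1.5 and 1.64 rad and horizontal distance between maple_blank and maple_lane below 0.015 m and z of maple_blank in the frame of maple_lane between 0.013 and 0.023 m and angle between the y axis of maple_blank and the x axis of maple_lane, either way round below 0.15 rad and angle between maple_blank's own y axis and vertical between 1.5 and 1.64 rad and horizontal distance between blue_blank and blue_lane below 0.015 m and z of blue_blank in the frame of blue_lane between 0.013 and 0.023 m and angle between the y axis of blue_blank and the x axis of blue_lane, either way round below 0.15 rad and angle between blue_blank's own y axis and vertical between 1.5 and 1.64 rad); the robot touches nothing.
It also fails if it takes over 109 s, if anything falls off the work surface, if the arm or the gripper's body presses on something with over 40 N, if the wrist force passes 120 N, or if a joint passes its speed limit or range.

## Working session

There is one attempt and no reset: what is moved stays moved. The work goes in short steps, each a Python script; the robot and the scene stay as the last script left them, time stands still between calls to the robot, and variables do not carry over. Pictures are saved under pics/ and viewed, at most 14 in all, crops included, and the job is handed in when it is done.

```bash
mkdir -p pics
python3 - <<'E'
from rig import arm
import cv2,numpy as np
for n in("scene","top"):
    c=arm.capture(n); cv2.imwrite(f"pics/{n}0.png",c["image"][:,:,::-1]); np.savez(f"pics/{n}.npz",K=c["camera_matrix"],P=c["pose"]); print(n,c.keys(),c["camera_matrix"],c["pose"].round(3) if hasattr(c["pose"],"round") else c["pose"])
o=arm.get_obs();print(o["time_s"],o["orientation"],o["tool_pos"])
E
```

```text
scene dict_keys(['image', 'camera_matrix', 'pose']) [[525.12825486   0.         312.11001212]
 [  0.         525.12825486 237.92749076]
 [  0.           0.           1.        ]] [[ 7.40000e-01  5.04000e-01 -4.45000e-01  1.22814e+02]
 [-6.72000e-01  5.64000e-01 -4.79000e-01 -5.08520e+02]
 [ 1.00000e-02  6.54000e-01  7.57000e-01  6.86302e+02]
 [ 0.00000e+00  0.00000e+00  0.00000e+00  1.00000e+00]]
top dict_keys(['image', 'camera_matrix', 'pose']) [[613.14192929   0.         321.08506213]
 [  0.         613.14192929 244.36838697]
 [  0.           0.           1.        ]] [[ 2.00000e-02  9.96000e-01 -8.60000e-02  4.41009e+02]
 [-9.99000e-01  1.70000e-02 -4.00000e-02 -1.27697e+02]
 [-3.80000e-02  8.70000e-02  9.95000e-01  9.82237e+02]
 [ 0.00000e+00  0.00000e+00  0.00000e+00  1.00000e+00]]
0.1 [-6.97255776e-01 -3.06297817e+00  2.50910777e-03] [270.49147223 563.11165052 404.01303777]
```

View pics/top0.png

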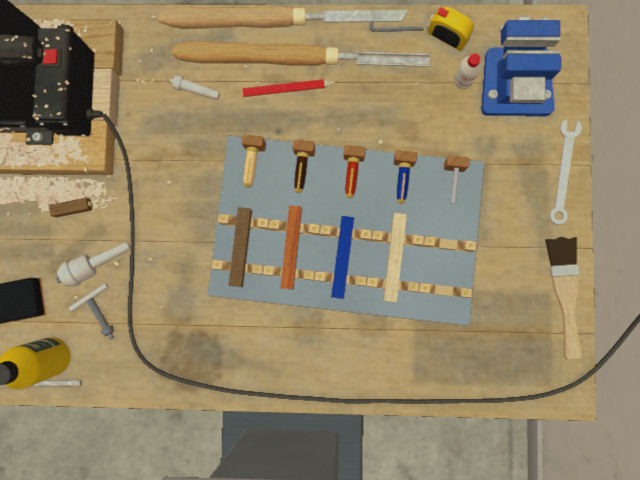

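View pics/scene0.png

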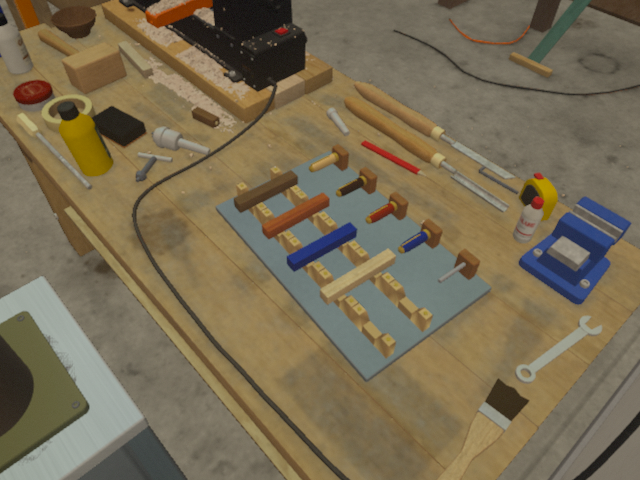

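Lanes from left to right in the top view: maple (cap ~(250,165)), walnut (301,170), padauk (352,175), blue (403,180), empty (456,180). The blanks in them are walnut (240,247), padauk (291,247), blue (343,257) and maple (396,257), and the fifth lane is free. Next I'll enlarge this.

Run:
```python
import cv2
i=cv2.imread("pics/top0.png")[195:315,200:360]; cv2.imwrite("pics/cropL.png",cv2.resize(i,None,fx=5,fy=5,interpolation=cv2.INTER_CUBIC))
i=cv2.imread("pics/top0.png")[195:315,330:490]; cv2.imwrite("pics/cropR.png",cv2.resize(i,None,fx=5,fy=5,interpolation=cv2.INTER_CUBIC))
```

```text
(no output)
```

View pics/cropL.png

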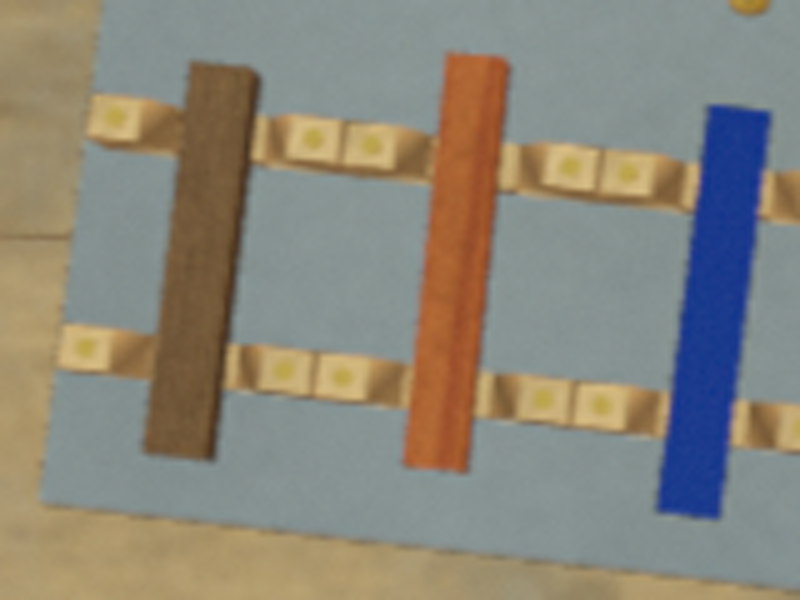

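View pics/cropR.png

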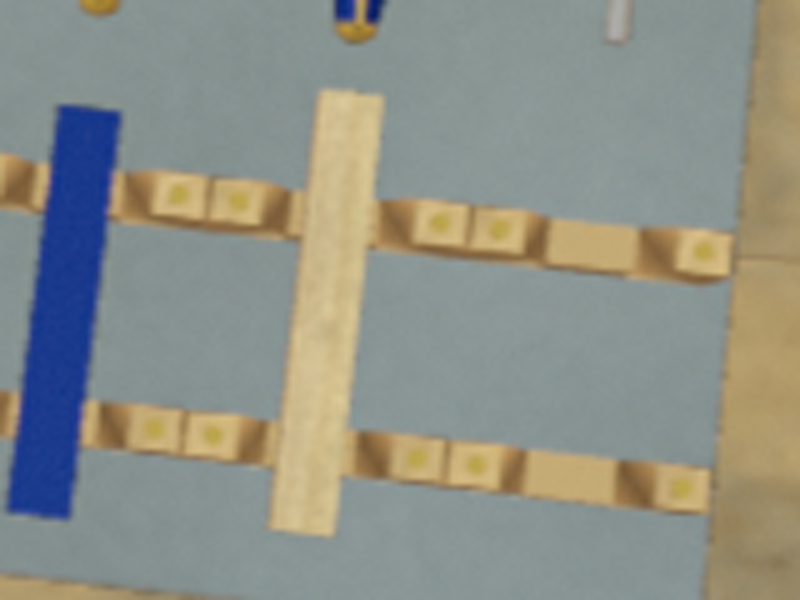

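```bash
cat > geo.py <<'E'
import numpy as np
from scipy.optimize import least_squares
d=np.load("pics/top.npz");K,P=d["K"],d["P"]
def proj(p):
    c=(np.c_[p,np.ones(len(p))]@np.linalg.inv(P).T)[:,:3]*[1,-1,-1]
    q=c@K.T; return q[:,:2]/q[:,2:]
def ray(px,z):
    v=np.r_[np.linalg.solve(K,[px[0],px[1],1])]*[1,-1,-1]; v=P[:3,:3]@v
    return P[:3,3]+v*(z-P[2,3])/v[2]
L=lambda a:np.array(a)/5+[200,195]; R=lambda a:np.array(a)/5+[330,195]
far=np.r_[L([(115,118),(313,139),(371,146),(571,167),(629,173)]),R([(179,194),(238,201),(440,222),(498,229),(703,250)])]
near=np.r_[L([(87,348),(285,371),(342,377),(543,400),(601,406)]),R([(154,429),(213,435),(416,457),(475,464),(679,488)])]
lane=np.repeat([2,1,0,-1,-2],2); sg=np.tile([1,-1],5)
def model(p,pitch=80,hx=36):
    x,y,t,w=p; ly=lane*pitch+sg*w
    loc=np.r_[np.c_[0*ly+hx,ly],np.c_[0*ly-hx,ly]]
    c,s=np.cos(t),np.sin(t)
    return np.c_[loc@np.array([[c,-s],[s,c]]).T+[x,y],np.full(20,46.)]
obs=np.r_[far,near]
f=lambda p:(proj(model(p[:4],*p[4:]))-obs).ravel()
r=least_squares(f,[500,-130,0,31]); x0,y0,th,w=r.x
ex=np.array([np.cos(th),np.sin(th)]);ey=np.array([-ex[1],ex[0]])
def world(i,x=0,y=0): return np.array([x0,y0])+ex*x+ey*(80*(2-i)+y)   # lane i=0..4 left to right
bl={"walnut":(0,L((199,260))),"padauk":(1,L((456,262))),"blue":(2,L((714,311))),"maple":(3,R((327,313)))}
off={}
for n,(i,px) in bl.items():
    p=ray(px,50 if n!="maple" else 49)[:2]-world(i); off[n]=(p@ex,p@ey)
if __name__=="__main__":
    print(r.x,np.sqrt(np.mean(r.fun**2)))
    print("free",least_squares(f,[*r.x,80,36]).x)
    print(off)
    for i in range(5): print(i,world(i),np.hypot(*world(i)))
E
python3 geo.py
```

```text
[ 5.06384388e+02 -1.24403742e+02 -9.20069345e-02  3.09626557e+01] 0.14725267229885672
free [ 5.06382589e+02 -1.24407753e+02 -9.20073384e-02  3.09626583e+01
  7.98694673e+01  3.60332508e+01]
{'walnut': (np.float64(-5.30758582307592), np.float64(-1.2700228267088067)), 'padauk': (np.float64(2.674323907468668), np.float64(0.04749740699712945)), 'blue': (np.float64(-3.6362752812902572), np.float64(0.013089003820485555)), 'maple': (np.float64(4.550364042472558), np.float64(0.5820143828919845))}
0 [521.08473655  34.91951318] 522.2534586439323
1 [513.73456225 -44.74211459] 515.6792193447143
2 [ 506.38438794 -124.40374235] 521.4416932528491
3 [ 499.03421364 -204.06537011] 539.1454550126734
4 [ 491.68403934 -283.72699787] 567.6743818944511
```

The fit is consistent (0.15 px, free pitch 79.9 mm, notch half-spacing 36.03 mm). Next I'll check IK, move above the maple blank and check the position with the wrist camera.

```bash
cat > act.py <<'E'
from rig import arm
from geo import *
from scipy.spatial.transform import Rotation as Ro
Z=np.array([0,0,-1.])
def ori(s):
    y=np.r_[ey*s,0]; return Ro.from_matrix(np.c_[np.cross(y,Z),y,Z]).as_rotvec()
def pose(i,x=0,z=189,y=0): return np.r_[world(i,x,y),z]
E
python3 - <<'E'
from act import *
for s in(1,-1):
  for i in range(5):
    for z in (189,255):
      q=arm.solve_ik(pose(i,0,z),ori(s)); print(s,i,z,None if q is None else np.round(q,2))
E
```

```text
1 0 189 [ 0.    0.93 -0.26  2.    0.76  0.3   0.59]
1 0 255 [ 0.03  0.81 -0.3   1.99  0.55  0.42  0.78]
1 1 189 [ 0.25  0.95 -0.42  2.02  1.02  0.4   0.49]
1 1 255 [ 0.22  0.81 -0.38  2.01  0.67  0.44  0.82]
1 2 189 [ 0.48  0.98 -0.55  2.    1.1   0.51  0.58]
1 2 255 [ 0.45  0.84 -0.49  1.99  0.79  0.52  0.86]
1 3 189 [ 0.64  0.99 -0.58  1.94  1.06  0.55  0.78]
1 3 255 [ 0.65  0.87 -0.59  1.93  0.84  0.6   0.98]
1 4 189 [ 0.75  1.   -0.54  1.86  0.94  0.56  1.06]
1 4 255 [ 0.75  0.88 -0.54  1.85  0.74  0.63  1.23]
-1 0 189 [-0.25  0.94  0.17  2.02 -0.61  0.24 -1.22]
-1 0 255 [-0.32  0.83  0.28  2.01 -0.57  0.39 -1.25]
-1 1 189 [-0.08  0.93  0.13  2.03 -0.52  0.21 -1.15]
-1 1 255 [-0.16  0.82  0.26  2.03 -0.55  0.36 -1.12]
-1 2 189 [ 0.08  0.93  0.11  2.02 -0.44  0.22 -1.08]
-1 2 255 [ 0.02  0.82  0.22  2.01 -0.47  0.37 -1.05]
-1 3 189 [ 0.24  0.94  0.1   1.96 -0.33  0.26 -1.04]
-1 3 255 [ 0.19  0.82  0.19  1.95 -0.37  0.4  -1.  ]
-1 4 189 [ 0.38  0.95  0.11  1.88 -0.29  0.33 -0.95]
-1 4 255 [ 0.34  0.84  0.17  1.87 -0.29  0.45 -0.94]
```

Run:
```python
from act import *
import cv2
t0=arm.get_obs()["time_s"]
arm.move_ptp([420,330,405],ori(-1))
arm.move_ptp(pose(3,off["maple"][0],320),ori(-1))
o=arm.get_obs(); c=arm.capture("wrist"); print(o["time_s"]-t0,o["tool_pos"],pose(3,off["maple"][0],320))
T=np.eye(4);T[:3,:3]=Ro.from_rotvec(o["orientation"]).as_matrix();T[:3,3]=o["tool_pos"]
W=T@c["tool_from_camera"]
im=c["image"][:,:,::-1].copy()
def pr(p):
    q=(np.linalg.inv(W)@np.r_[p,1])[:3]*[1,-1,-1]; q=c["camera_matrix"]@q; return q[:2]/q[2]
for i in range(5):
  for sx in(-36,36):
    for sy in(-w,w):
      u=pr(np.r_[world(i,sx,sy),46]); 
      if 0<=u[0]<640 and 0<=u[1]<480: cv2.circle(im,tuple(int(round(v)) for v in u),4,(255,0,255),1)
ox=off["maple"][0]
for x in(-68,68):
  for y in(-9.5,9.5):
    cv2.circle(im,tuple(int(round(v)) for v in pr(np.r_[world(3,ox+x,y),49])),4,(0,0,255),1)
cv2.imwrite("pics/w1.png",im)
```

```text
3.4917 [ 504.18042635 -203.16250641  320.00418179] [ 503.56533122 -204.48344472  320.        ]
```

View pics/w1.png

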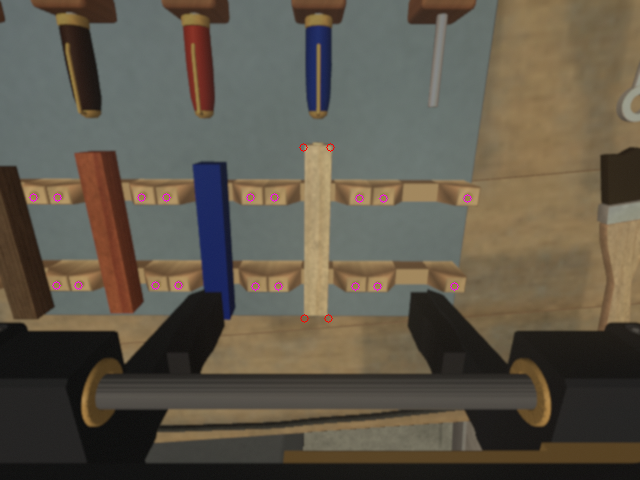

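The wrist view agrees: predicted notch dots lie on the real ones, and the maple ends are at rows ~144/316 against predicted 147/319 (about 2 mm further along the lane). I'll add 1.5 mm to the along-lane offsets and move the maple to the empty lane.

```bash
cat >> act.py <<'E'
o_=ori(-1)
def move(n,i,j,x):
    up=260
    arm.move_ptp(pose(i,x,up),o_); arm.sleep(.2)
    arm.line_to(pose(i,x,189),o_,feed=80); arm.sleep(.2)
    o=arm.get_obs(); print(n,"err",(o["tool_pos"]-pose(i,x)).round(1))
    arm.grab(25); o=arm.get_obs(); print("w",o["grip_width"],o["grasp_force"],o["force"].round(1))
    arm.line_to(pose(i,x,up),o_,feed=100); print("lift w",arm.get_obs()["grip_width"])
    arm.line_to(pose(j,0,up),o_,feed=150); arm.sleep(.2)
    arm.line_to(pose(j,0,190),o_,feed=60); arm.sleep(.2)
    o=arm.get_obs(); print("place err",(o["tool_pos"]-pose(j)).round(1),o["force"].round(1),"w",o["grip_width"])
    arm.open_gripper(); arm.line_to(pose(j,0,up),o_,feed=150); print("t",arm.get_obs()["time_s"])
def snap(f):
    import cv2
    c=arm.capture("top")["image"][125:335,195:495,::-1]; cv2.imwrite(f,cv2.resize(c,None,fx=2.6,fy=2.6,interpolation=cv2.INTER_CUBIC))
E
python3 - <<'E'
from act import *
move("maple",3,4,off["maple"][0]+1.5)
E
```

```text
maple err [ 0.2 -0.   0.5]
w 18.375839333767907 24.999967804178596 [-0.9  0.5  0.3]
lift w 18.91480210489097
place err [ 0.1 -0.   1.3] [-0.1  0.2 -0.4] w 18.44004861149338
t 11.45
```

Run:
```python
from act import *
import cv2
move("blue",2,3,off["blue"][0]+1.5)
cv2.imwrite("pics/w2.png",arm.capture("wrist")["image"][:,:,::-1])
```

```text
blue err [ 0.2 -0.   0.4]
w 19.743824245554194 24.999877586960793 [ 0.1 -0.5 -0.1]
lift w 19.66267458752444
place err [ 0.1 -0.   1.3] [-0.1 -0.2 -0.4] w 19.976536723459386
t 19.5667
```

View pics/w2.png

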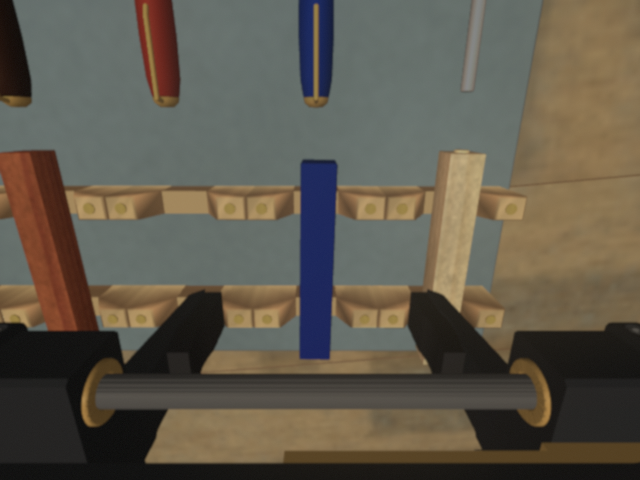

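Blue sits centred in the blue lane (column 318, rows 160–358), and maple is parked in the bare-pin lane (column ~455). I'll do the remaining three moves, retreat and look.

Run:
```python
from act import *
move("padauk",1,2,off["padauk"][0]+1.5)
move("walnut",0,1,off["walnut"][0]+1.5)
move("maple",4,0,0)
arm.line_to(pose(0,0,400),o_,feed=200)
arm.move_ptp([420,330,405],o_)
snap("pics/end.png"); 
import cv2; cv2.imwrite("pics/endscene.png",arm.capture("scene")["image"][120:400,190:510,::-1].repeat(2,0).repeat(2,1))
print(arm.get_obs()["time_s"])
```

```text
padauk err [0.2 0.  0.4]
w 18.808765651670303 24.999988451600075 [ 0.1 -0.4 -0.1]
lift w 18.5964730639916
place err [ 0.1 -0.   1.3] [ 0.1  0.1 -0.3] w 18.36727231639468
t 27.7667
walnut err [0.2 0.1 0.4]
w 19.989363208757485 24.999984931200743 [-0.2  0.2 -0.2]
lift w 19.639419566506987
place err [0.1 0.  1.3] [-0.2  0.5 -0.8] w 19.82326561383183
t 35.875
maple err [ 0.2 -0.1  0.5]
w 18.139549619967394 24.999958025291562 [0.  0.5 0.7]
lift w 18.66664009154252
place err [0.1 0.1 1.3] [-0.1  0.7 -1.1] w 18.750446144773523
t 45.8833
48.025
```

View pics/end.png

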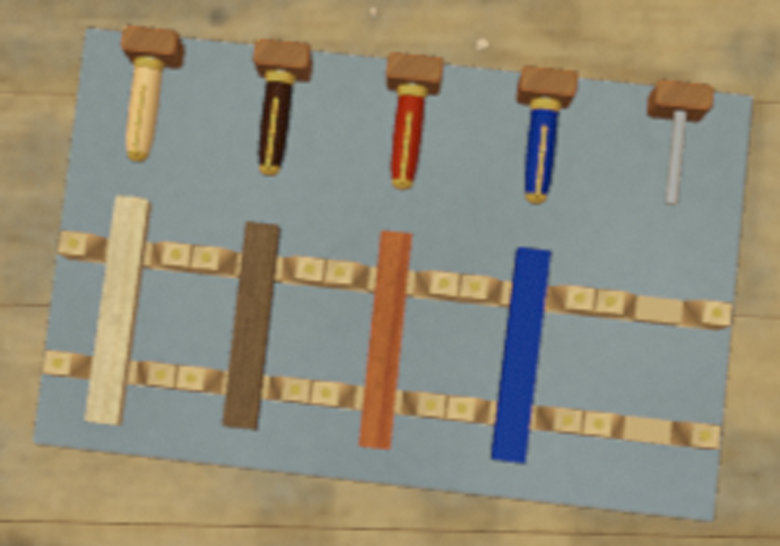

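View pics/endscene.png

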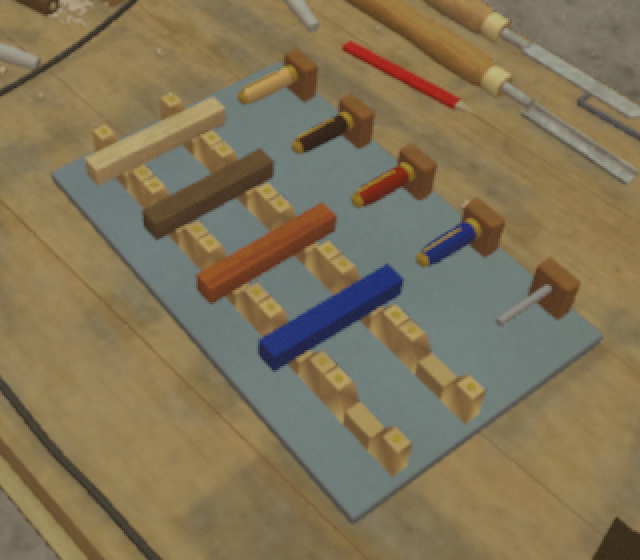

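All four blanks lie centred and flat beneath their own caps (maple at (118,311), walnut (251,326), padauk (386,340), blue (521,355)), and the bare-pin lane is empty.

```bash
python3 -c "
from rig import arm
arm.sleep(.3); print(arm.finish_job())"
```

```text
the job is handed in; nothing more can be done
None
```

I laid all four blanks centred and flat in the lanes with their own caps, left the bare-pin lane empty, and handed the job in at about 48 s of the 109 s allowed; the hand-in returned no verdict.

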